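# Re-pin a board carrier at its work position

### The arm

A 6-joint arm with a two-finger parallel gripper is mounted at the origin on a cart in front of the work surface, level with it; the furniture and walls round the work are solid. World frame = base frame: x ahead of the robot, y to its left, z up, the work surface at z = 0. Lengths are in mm, angles in rad, forces in N, time in s.
With the tool pointing down it reaches from about 350 to 775 mm from the base axis. Payload 5.5 kg.
Tool frame: the origin (TCP) lies at the very end of the fingers, on their centre line; the grasp point (between the pads) lies bot.hold_point_z behind it (bot.hold_point_z is the distance from the TCP to the grasp point, in mm); z points along the fingers, y is the line along which they close (so a half turn about z gives the same grasp; the last joint's range is limited). The gripper opens to 85 mm and grips with 20 to 120 N. Pads are 22 mm wide; open, the fingers measure 114 mm over their backs; the gripper's body (76 mm by 85 mm) begins 54 mm behind the grasp point. The pads swing forward as they close: fully open they stand 13 mm farther back than shut.
Start: joints at [-1.475, 0.313, 0.046, 1.304, 0, 1.431], TCP at [134.325, -559.132, 231.323] pointing down, gripper open.
Joint ranges: [-2.76, 2.76], [-0.86, 1.69], [-1.03, 1.26], [-2.2, 2.34], [-1.47, 1.5], [-3.14, 3.14]. Speed limits (rad/s): [2.57, 2.57, 3.14, 3.14, 3.14, 3.14].

### API

Orientations are given as a unit quaternion [w, x, y, z].
In Python, from rig import bot, eyes, close_job gives the robot as it stands. The module is installed in compiled form; this text tells all that it offers.
- The arm moves only by the tool step_arm, never from a script. Its argument "motion" is a list of rows, each a list of 7 numbers: the shift along the tool's x, y, z in cm, then the turn, a rotation vector about the tool's x, y, z in rad, then the gripper command: -1 is fully open, 1 is shut, values between are in proportion. In form: [[x, y, z, ax, ay, az, claw], ...]. A call has exactly 8 rows; each row shifts and turns the commanded pose from where the row before left it, along the tool's axes as they then stand; what a row does not reach is not made up. A row lasts 1/8 s, in which the tool goes at most 62.5 mm and 10.7 degrees, less where a joint would pass 70% of its speed; a pose out of reach is approached as far as the arm can. A call is refused whole if a number of a shift passes 6.25 or a number of a turn 0.188, either way. A call with a gripper value outside its range is refused whole. The fingers move at their own pace and stop on an object; the grip force is fixed at half the most. Time passes only in rows, so rows that do not move let the fingers close, or fill a call up. It gives the time, the measured TCP pose, the force, the opening and the grip force at its end, in the units of the state.
- bot.get_state(): the state, without advancing time (a new reading comes with each control period).
- eyes.read_camera(name): name is "side" or "top" or "wrist"; returns the picture (400x640x3 uint8, red, green, blue); there is no depth.
- eyes.get_calibration(name): a dict with "fx", "fy", "cx", "cy" (pixels), "eye" and "attitude" of the camera in the world; the wrist camera has in their place "hand_eye" (4x4, takes a point from camera to tool coordinates, whose origin is the TCP and whose axes are the flange's). Camera axes: x right, y down, z forward; pixel columns grow to the right and rows downward; lengths in mm; the calibration is good to about 2 mm. A picture is of the moment at which its call begins: read the wrist's pose just before it. get_calibration takes no time and is no camera call.
- close_job(): hands the job in; it is judged then, once.
The state is a dict: "time_s": time; "qpos": joint angles; "joint_velocities": joint speeds; "tau": joint torques, N m; "tool_pos": TCP position; "tool_rot": TCP orientation; "contact_force": force on the tool from outside, world axes, zero at the start; "torque": the same for the moment, N m; "width": finger opening in mm; "gripper_force": force on a finger pad.
Only numpy, scipy, OpenCV 4.12 (cv2) and the standard library are available. Lean on these libraries where they do the work, as an engineer would, in place of code of your own. Each camera call takes 0.05 s, during which the arm holds its last target. There are 200 camera calls.

### The job

The circuit-board carrier is pinned to its rail in the loading position by the red-handled quick-release pin. Pull the pin up out of its detent, slide the carrier along until its hole stands over the hole in the green work block, and push the pin down through both holes until it snaps fully home, then let go. Feel for the hole lightly, never forcing the pin against the fixture with more than 50 N, and leave the other things on the bench alone.

Things in the scene. Friction and masses are not known exactly. Their poses are not given: they have to be found in the camera images.
- rail: Fixed slide rail, dark base plate 158 x 204 mm on 2 mm feet. Origin under the line of the holes, at the plate's underside (2 mm above the table), z up, y along the rail from the grey load block to the green work block. Block holes vertical, 14 mm wide, at x = 0; block tops at z = 32 mm, where the tip is stopped hard. In the 17 to 44 mm gap between the blocks the pin would drop to the plate.
- load_hole (a point): Centre of the mouth of the grey load block's hole, at the rail's y = -45 mm, z = 32 mm. Each block has two sprung balls 12 mm below its top, facing each other across the rail; they snap into the pin's groove. About 8 to 20 N along the pin takes it past them, in or out.
- work_near (a point): Fixed point at the rail's y = 20 mm, z = 32 mm (carrier travel 65 mm): the near end of the green work block's adjusting range, NOT its hole. The block (72 mm long, hole in its middle) is clamped where a setter left it: its hole lies anywhere 3 to 30 mm beyond this point along the rail's +y. Under the carrier it must be found by feel, e.g. by dragging the lightly pressed tip over the block.
- carriage (a joint): Travel of the carrier along the rail's +y, m: 0 = its hole over the load hole; stops at -4 and 104 mm. Aluminium plate 160 x 84 x 16 mm, top at the rail's z = 50 mm, underside 34 mm; a green circuit board bolted on its +x side (from 34 mm off the hole, rising 10 mm above the plate). About 1.5 N of friction; stays where it is left.
- carrier_hole (a point): Centre of the mouth of the carrier's vertical 14 mm through hole, on the carrier's top face (rail's z = 50 mm); x, y, z as the rail's. Round it a brass seat ring stands 3 mm high on a spring: it gives up to 3 mm under the pin's collar (4 N at first, 16 N fully down), then stops hard.
- pin: Quick-release pin, 87 mm, 100 g; origin at its tip, z up. Shaft 12 mm thick to z = 43 mm, tip chamfered over 3 mm, groove at z = 5 to 15 mm, collar 28 mm wide at z = 43 to 48 mm. Home (at the start, and again at the end): collar on the seat ring, tip at the rail's z = 10 mm. Drawn up 22 mm its tip clears the block; up to 36 mm it still stands in the carrier's hole and can drag the carrier.
- pin_grip (a point): On the pin's axis, at the middle of its round red handle (26 mm in diameter, 32 mm high), 68 mm above its tip.
- solder_reel: Blue reel of solder wire, 63 x 61 x 60 mm, standing on the bench; bystander.
- phone_board: Small blue circuit board, 40 x 63 x 5 mm, lying on the mat; bystander.
- flux_pot: Small round pot with black lid, 42 mm in diameter, 30 mm high; bystander.
- driver_red: Red precision screwdriver, 156 mm long, lying; bystander.
There are look-alikes about, which are no part of the job. There is more than one size of the pin; the job needs the largest.

How it is judged (in metres and radians):
On the way, in this order (a step that is already met when the one before it is completed fails the run):
1. the pin is drawn up clear of the load block, the carrier still in the loading position (z of pin in the frame of rail above 0.0315 m and value of joint carriage below 0.03 m), for 0.05 s.
2. the carrier has been slid over to the work block, the pin not yet in its hole (value of joint carriage above 0.055 m and z of pin in the frame of rail above 0.0295 m), for 0.05 s.
At the end, for the whole second after the job is handed in: The carrier stands at the work block (travel 62 to 98 mm) and the pin stands upright (within 0.08 rad) through the carrier's hole (axis within 4 mm) and the green block's hole, home (tip at the rail's z = 6 to 12.5 mm), released and at rest (value of joint carriage between 0.062 and 0.098 m and z of pin in the frame of rail between 0.006 and 0.0125 m and horizontal distance between pin and carrier_hole below 0.004 m and angle between pin's own z axis and vertical below 0.08 rad and linear speed of pin below 0.01 m/s and velocity of joint carriage below 0.01 m/s); the robot touches nothing.
It fails at once if the pin is forced against the fixture with more than 50 N (contact force between pin and rail above 50 N).
It fails at once if another thing on the bench is shifted by more than 15 mm (distance of any of solder_reel, phone_board, flux_pot, driver_red from where it was at the start of the episode above 0.015 m).
It also fails if it takes over 48 s, if anything falls off the work surface, if the arm or the gripper's body presses on something with over 40 N, if the wrist force passes 120 N, or if a joint passes its speed limit or range.

## Working session

There is one attempt and no reset: what is moved stays moved. The work goes in short steps, Python scripts to look and compute and a tool call to move; the robot and the scene stay as the last step left them, time stands still between calls to the robot, and variables do not carry over. Pictures are saved under pics/ and viewed, at most 10 in all, crops included, and the job is handed in when it is done.

Besides the shell and the picture viewer there is one more tool, called after ">>>" as name([rows], argument=value, ...), one row to a line, values as JSON. step_arm: Moves the arm, as the interface text tells. Its arguments: {"type":"object","properties":{"motion":{"type":"array","items":{"type":"array","items":{"type":"number"}}}},"required":["motion"]}

```bash
mkdir -p pics; python3 - <<'E'
from rig import bot,eyes
import cv2,json
s=bot.get_state(); print(s, bot.hold_point_z)
for n in("top","side"):
    cv2.imwrite(f"pics/{n}0.png",eyes.read_camera(n)[:,:,::-1])
for n in("top","side","wrist"): print(n,eyes.get_calibration(n))
E
```

```text
{'time_s': 0.0, 'qpos': array([-1.47457032e+00,  3.14017568e-01,  4.49404995e-02,  1.30359748e+00,
       -2.11936315e-05,  1.43118725e+00]), 'joint_velocities': array([ 0.00017178, -0.00123657,  0.00069949, -0.00015098, -0.00141372,
       -0.00062248]), 'tau': array([-3.64887846e-04, -4.80630469e+01,  2.98531634e+01,  1.92787702e-02,
       -1.44315582e-04, -3.24583006e-06]), 'tool_pos': array([ 134.2795613 , -558.55622958,  230.38337673]), 'tool_rot': array([-9.39121481e-04,  9.93055340e-01,  1.17644421e-01,  9.77487766e-06]), 'contact_force': array([ 0.06797886, -0.21387631,  0.68829069]), 'torque': array([-0.03338643, -0.04010323,  0.0162067 ]), 'gripper_force': 0.0, 'width': 85.20395824064994} 18.700000000000003
top {'fx': 499.42053216316754, 'fy': 499.42053216316754, 'cx': 328.9008864963057, 'cy': 207.89903258860087, 'eye': array([ 317.98851763, -386.50828662,  950.8244759 ]), 'attitude': array([-0.03310907,  0.71331578, -0.69835611,  0.04881734])}
side {'fx': 431.72021960727363, 'fy': 431.72021960727363, 'cx': 317.1401902370241, 'cy': 201.43316562445844, 'eye': array([  457.81175432, -1106.4049886 ,   557.46495221]), 'attitude': array([-0.45608202,  0.88966642,  0.01405785, -0.01688878])}
wrist {'fx': 281.1557319745389, 'fy': 281.1557319745389, 'cx': 319.69677486952264, 'cy': 200.06285943887306, 'hand_eye': array([[ 1.09021260e-03, -9.65455318e-01, -2.60566385e-01,
         6.53983174e+01],
       [ 9.99999206e-01,  1.21733880e-03, -3.26498329e-04,
         9.91614293e-01],
       [ 6.32417119e-04, -2.60565823e-01,  9.65455878e-01,
        -1.41961219e+02],
       [ 0.00000000e+00,  0.00000000e+00,  0.00000000e+00,
         1.00000000e+00]])}
```

View pics/top0.png

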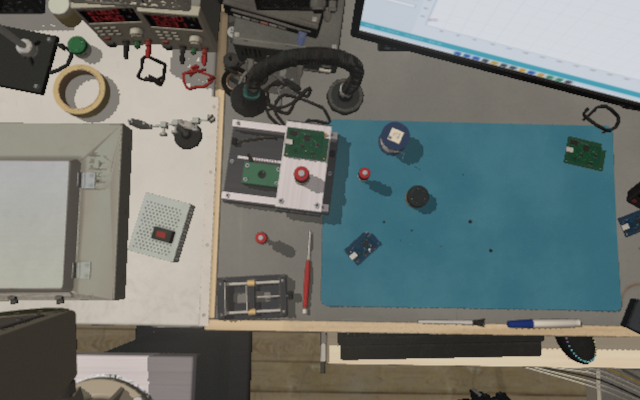

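View pics/side0.png

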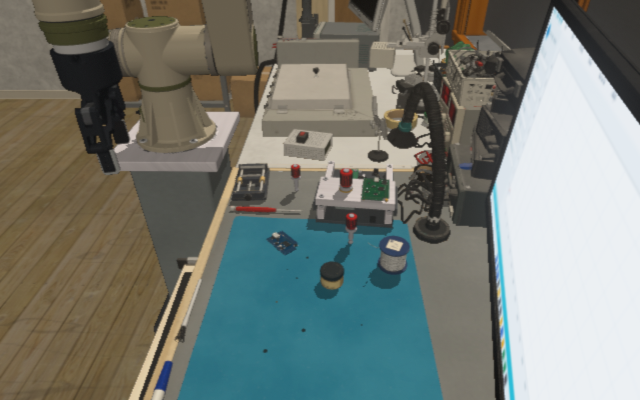

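Top view: the carrier (white) is at the rail's right end, with the job's pin at (302,174). Decoy pins are at (364,173) and (261,238), so the rail's +y runs to image left. The side view agrees, with the pin at (346,178).

```bash
cat > h.py <<'E'
import numpy as np,cv2
from scipy.spatial.transform import Rotation as R
from rig import bot,eyes
def rot(q): return R.from_quat(np.r_[q[1:],q[0]]).as_matrix()
def cam(n,s=None):
    c=eyes.get_calibration(n); K=(c['fx'],c['fy'],c['cx'],c['cy'])
    if n=='wrist':
        T=rot(s['tool_rot']); H=c['hand_eye']; return K,T@H[:3,:3],T@H[:3,3]+s['tool_pos']
    return K,rot(c['attitude']),np.array(c['eye'])
def ray(C,u,v):
    K,A,e=C; d=A@np.array([(u-K[2])/K[0],(v-K[3])/K[1],1]); return e,d/np.linalg.norm(d)
def onplane(C,u,v,z):
    e,d=ray(C,u,v); return e+d*(z-e[2])/d[2]
def cross(r1,r2):
    (a,d),(b,f)=r1,r2; t=np.linalg.lstsq(np.c_[d,-f],b-a,rcond=None)[0]
    p,q=a+t[0]*d,b+t[1]*f; return (p+q)/2,np.linalg.norm(p-q)
def red(im):
    h=cv2.cvtColor(im,cv2.COLOR_RGB2HSV); m=((h[...,0]<8)|(h[...,0]>172))&(h[...,1]>150)&(h[...,2]>70)
    n,_,st,ce=cv2.connectedComponentsWithStats(m.astype(np.uint8)); return [(ce[i].round(1),st[i].tolist()) for i in range(1,n) if st[i,4]>25]
E
python3 - <<'E'
from h import *
t=cv2.imread('pics/top0.png')[:,:,::-1]; s=cv2.imread('pics/side0.png')[:,:,::-1]
T,S=cam('top'),cam('side')
print('axes',T[1])
for n,i in(('t',t),('s',s)):
    for c,st in red(i):
        if 150<c[1]<260 and c[0]>220: print(n,c,st)
print(onplane(T,302,174,95))
g=cv2.cvtColor(t,cv2.COLOR_RGB2HSV)
m=((g[...,1]<60)&(g[...,2]>150)).astype(np.uint8); m[:, :270]=0;m[:,345:]=0;m[:115]=0;m[225:]=0
for c in cv2.findContours(m,0,2)[0]:
    if cv2.contourArea(c)>300: print(cv2.contourArea(c),cv2.minAreaRect(c),[onplane(T,*p,52).round(0)[:2] for p in cv2.boxPoints(cv2.minAreaRect(c))])
cv2.imwrite('pics/crop1.png',np.hstack([cv2.resize(t[110:225,215:345],None,fx=3,fy=3,interpolation=2),cv2.resize(s[155:270,290:420],None,fx=3,fy=3,interpolation=2)])[:,:,::-1])
E
```

```text
axes [[ 0.01983123 -0.99306427  0.1158882 ]
 [-0.99952946 -0.02240508 -0.02094933]
 [ 0.02340052 -0.11541822 -0.99304131]]
t [301.  173.7] [295, 167, 13, 14, 96]
t [363.8 173.1] [359, 168, 11, 11, 53]
t [260.8 237.5] [256, 233, 11, 10, 55]
s [429.1 156.9] [427, 152, 6, 10, 28]
s [295.1 169.2] [292, 166, 7, 11, 30]
s [346.  173.1] [340, 169, 12, 10, 55]
s [255.5 208.9] [236, 207, 39, 5, 164]
s [351.1 217.5] [346, 214, 11, 8, 50]
[ 476.08134089 -356.65511975   95.        ]
1735.0 ((296.4051513671875, 177.03466796875), (56.31935119628906, 62.845523834228516), 6.483074188232422) [array([ 425., -290.]), array([ 541., -299.]), array([ 532., -402.]), array([ 416., -391.])]
336.0 ((300.5, 132.0), (22.0, 61.0), 90.0) [array([ 582., -294.]), array([ 585., -406.]), array([ 543., -407.]), array([ 540., -295.])]
```

View pics/crop1.png

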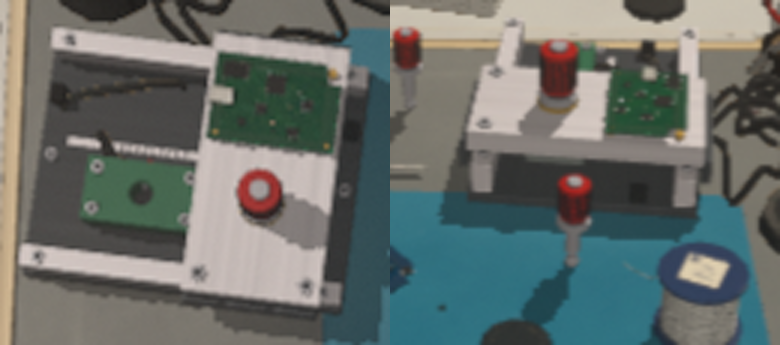

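The crop shows the bare work block with its hole at about crop (140,193), i.e. top pixel (261.7,174.3). The rail is rotated about 5-7° in the image. I'll convert these to world points.

```bash
python3 - <<'E'
from h import *
T,S=cam('top'),cam('side')
f=lambda x,y:(215+x/3-.33,110+y/3-.33)
P=lambda x,y,z:onplane(T,*f(x,y),z)
top=cv2.imread('pics/top0.png')
def an(a,b):
    d=a-b; return np.degrees(np.arctan2(d[1],d[0])).round(2)
print('guide top',an(P(55,33,40),P(205,45,40)),'guide bot',an(P(22,262,40),P(180,280,40)),'edge',an(P(213,38,52),P(182,290,52)),'redge',an(P(350,52,52),P(325,308,52)))
print('plate',P(213,35,52),P(182,290,52),P(325,308,52),P(350,50,52))
p,e=cross(ray(T,301.5,173.7),ray(S,346,177)); print('pin x-view',p,e)
pt=onplane(T,*f(260,188),99); h=onplane(T,*f(140,193),34); print('pintop',pt,'workhole',h)
d=h-pt; print(np.hypot(*d[:2]),np.degrees(np.arctan2(d[1],d[0])))
# green block centre
g=cv2.cvtColor(top,cv2.COLOR_BGR2HSV); m=((g[...,0]>50)&(g[...,0]<90)&(g[...,1]>80)).astype(np.uint8); m[:155]=0;m[195:]=0;m[:,:235]=0;m[:,282:]=0
y,x=np.where(m); print('green',x.min(),x.max(),y.min(),y.max(),onplane(T,x.min()-.5,173,34))
E
```

```text
guide top 86.82 guide bot 84.75 edge -5.11 redge -4.33
plate [ 581.89890543 -322.48341642   52.        ] [ 423.53995499 -308.54402675   52.        ] [ 414.55627393 -394.95574742   52.        ] [ 574.66474797 -406.96108112   52.        ]
pin x-view [ 478.96432367 -355.27029937   79.80027202] 0.871790191100794
pintop [ 478.23308359 -355.57275395   99.        ] workhole [ 485.51906167 -279.09775236   34.        ]
76.82129486453762 84.55770442774137
green 243 278 163 185 [ 486.56488272 -244.17948947   34.        ]
```

Findings:
- The rail yaw is about -4.8°.
- The pin is at (478.5,-355.4), and its two-view height of 80 mm matches the expected grip height.
- The work hole is about 77 mm along, within the 68-95 mm range.

Next I'll turn the tool to the rail yaw so the fingers close along the rail, and go above the pin.

>>> step_arm([
  [0,0,0,0,0,0.16,-1],
  [0,0,0,0,0,0.16,-1],
  [4.5,-3.2,0.5,0,0,0,-1],
  [4.5,-3.2,0.5,0,0,0,-1],
  [4.5,-3.2,0.5,0,0,0,-1],
  [4.5,-3.2,0.5,0,0,0,-1],
  [4.5,-3.2,0.5,0,0,0,-1],
  [4.5,-3.2,0.5,0,0,0,-1],
])

```text
time_s: 1.1
tool_pos: [420.8, -389.3, 200.8]
tool_rot: [-0.0, 0.999, -0.042, -0.0]
contact_force: [1.0, -1.2, 0.1]
width: 85.6
gripper_force: 0.0
```

>>> step_arm([
  [1.9,-1.3,1.2,0,0,0,-1],
  [1.9,-1.3,1.2,0,0,0,-1],
  [1.8,-1.3,1.2,0,0,0,-1],
  [0,0,1.2,0,0,0,-1],
  [0,0,0,0,0,0,-1],
  [0,0,0,0,0,0,-1],
  [0,0,0,0,0,0,-1],
  [0,0,0,0,0,0,-1],
])

```text
time_s: 2.1
tool_pos: [478.5, -356.9, 153.9]
tool_rot: [0.0, 0.999, -0.042, 0.0]
contact_force: [-0.3, 0.5, -0.4]
width: 85.5
gripper_force: 0.0
```

```bash
python3 - <<'E'
from h import *
s=bot.get_state(); im=eyes.read_camera('wrist'); W=cam('wrist',s)
cv2.imwrite('pics/w1.png',im[:,:,::-1]); T=rot(s['tool_rot'])
print(s['time_s'],s['tool_pos'],T.round(4),s['contact_force'])
for c,st in red(im): print(c,st,onplane(W,*c,97))
E
```

```text
2.1 [ 478.48382147 -356.92373393  153.90815926] [[ 9.964e-01 -8.480e-02  7.000e-04]
 [-8.480e-02 -9.964e-01 -8.000e-04]
 [ 8.000e-04  8.000e-04 -1.000e+00]] [-0.26655849  0.49845724 -0.42340971]
[44.5 10.2] [33, 0, 24, 19, 66] [ 626.15579707 -199.22072682   97.        ]
[447.5 181.6] [438, 172, 24, 22, 248] [ 496.41686781 -451.84867117   97.        ]
[315.4 211.7] [301, 199, 31, 30, 411] [ 481.77851401 -355.07435878   97.        ]
[255.6 312.8] [245, 300, 20, 28, 264] [ 399.26687031 -298.50480618   97.        ]
[339.3 317.9] [336, 311, 7, 14, 72] [ 388.61713155 -366.68774082   97.        ]
```

View pics/w1.png

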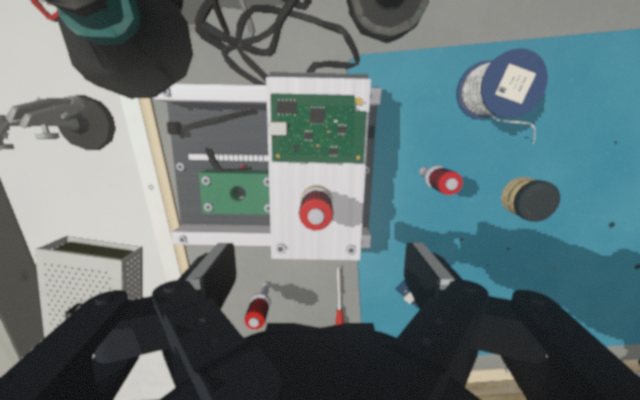

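The wrist view is aligned with the rail. The pin's white cap is at (317,217) and the work hole at (238,193). I'll measure both from here.

```bash
python3 - <<'E'
from h import *
s=bot.get_state(); W=cam('wrist',s); im=cv2.imread('pics/w1.png')
g=cv2.cvtColor(im,cv2.COLOR_BGR2GRAY)
cap=g[207:227,306:328]; m=(im[207:227,306:328,1]>110); y,x=np.where(m); print('cap',x.mean()+306,y.mean()+207,m.sum())
c=(x.mean()+306,y.mean()+207); pt=onplane(W,*c,99)
y,x=np.where(g[183:203,228:250]<40); hp=(x.mean()+228,y.mean()+183); print('hole',hp,len(x),x.min()+228,x.max()+228,y.min()+183,y.max()+183)
h=onplane(W,*hp,34); print(pt,h,np.hypot(*(h-pt)[:2]),np.degrees(np.arctan2(*(h-pt)[1::-1])))
def an(a,b,z): d=onplane(W,*a,z)-onplane(W,*b,z); return np.degrees(np.arctan2(d[1],d[0]))
# fit carrier right/left edges
for lo,hi in((255,285),(355,385)):
    pts=[]
    for r in list(range(170,190))+list(range(235,255)):
        row=g[r,lo:hi].astype(float); d=np.diff(row); k=np.argmax(abs(d)); pts.append((lo+k+.5,r))
    pts=np.array(pts); q=np.polyfit(pts[:,1],pts[:,0],1); print(q,an((np.polyval(q,170),170),(np.polyval(q,255),255),52))
E
```

```text
cap 315.3663793103448 216.18965517241378 232<stdin>:6: RuntimeWarning: Mean of empty slice.
  ret = ret.dtype.type(ret / rcount)
Traceback (most recent call last):
ValueError: zero-size array to reduction operation minimum which has no identity
```

```bash
python3 - <<'E'
from h import *
s=bot.get_state(); W=cam('wrist',s); im=cv2.imread('pics/w1.png'); T=rot(s['tool_rot'])
g=cv2.cvtColor(im,cv2.COLOR_BGR2GRAY); w=g[180:208,226:252]; print(w.min())
y,x=np.where(w<w.min()+14); hp=(np.median(x)+226,np.median(y)+180); print(hp,len(x))
pt=onplane(W,315.6,216.2,99); h=onplane(W,*hp,34); d=h-pt
print(pt,h,np.hypot(*d[:2]),np.degrees(np.arctan2(d[1],d[0])), 'tool shift',T.T@(pt-s['tool_pos']))
E
```

```text
58
(np.float64(236.0), np.float64(192.0)) 72
[ 478.99350145 -354.85462175   99.        ] [ 488.21165353 -278.28604657   34.        ] 77.12146934127257 83.13515422748995 tool shift [ 0.27217311 -1.99416607 54.80894614]
```

>>> step_arm([
  [0,-0.2,2,0,0,0,-1],
  [0,0,2,0,0,0,-1],
  [0,0,2,0,0,0,-1],
  [0,0,1.5,0,0,0,-1],
  [0,0,1.0,0,0,0,-1],
  [0,0,0.5,0,0,0,-1],
  [0,0,0,0,0,0,-1],
  [0,0,0,0,0,0,0.3],
])

```text
time_s: 3.15
tool_pos: [479.1, -354.8, 63.9]
tool_rot: [0.0, 0.999, -0.042, 0.0]
contact_force: [0.5, -0.4, -0.2]
width: 69.9
gripper_force: 0.0
```

>>> step_arm([
  [0,0,0,0,0,0,1],
  [0,0,0,0,0,0,1],
  [0,0,0,0,0,0,1],
  [0,0,0,0,0,0,1],
  [0,0,0,0,0,0,1],
  [0,0,0,0,0,0,1],
  [0,0,0,0,0,0,1],
  [0,0,0,0,0,0,1],
])

```text
time_s: 4.15
tool_pos: [478.9, -354.5, 63.5]
tool_rot: [0.0, 0.999, -0.042, 0.0]
contact_force: [-0.7, -0.3, 4.1]
width: 24.4
gripper_force: 58.6
```

>>> step_arm([
  [0,0,-0.3,0,0,0,1],
  [0,0,-0.3,0,0,0,1],
  [0,0,-0.4,0,0,0,1],
  [0,0,-0.5,0,0,0,1],
  [0,0,-0.5,0,0,0,1],
  [0,0,-0.5,0,0,0,1],
  [0,0,0,0,0,0,1],
  [0,0,0,0,0,0,1],
])

```text
time_s: 5.15
tool_pos: [478.7, -354.4, 88.5]
tool_rot: [0.0, 0.999, -0.042, 0.0]
contact_force: [-0.1, 0.3, -1.3]
width: 24.5
gripper_force: 61.1
```

>>> step_arm([
  [0,-0.5,0,0,0,0,1],
  [0,-0.9,0,0,0,0,1],
  [0,-1.3,0,0,0,0,1],
  [0,-1.3,0,0,0,0,1],
  [0,-1.1,0,0,0,0,1],
  [0,-0.9,0,0,0,0,1],
  [0,-0.7,0,0,0,0,1],
  [0,-0.3,0,0,0,0,1],
])

```text
time_s: 6.15
tool_pos: [485.0, -284.2, 88.5]
tool_rot: [0.0, 0.999, -0.042, 0.0]
contact_force: [2.2, -2.3, -1.0]
width: 24.4
gripper_force: 61.3
```

```bash
python3 - <<'E'
from h import *
s=bot.get_state(); im=eyes.read_camera('wrist'); sd=eyes.read_camera('side')
print(s['tool_pos'],s['contact_force'],s['torque'])
cv2.imwrite('pics/w2.png',np.hstack([cv2.resize(im[60:360,150:480],(440,400)),cv2.resize(sd[120:240,270:378],(360,400))])[:,:,::-1])
E
```

```text
[ 484.98649033 -284.24425633   88.48634441] [ 2.17179054 -2.25924241 -1.01816305] [-0.48739362 -0.63198393  0.00853558]
```

View pics/w2.png

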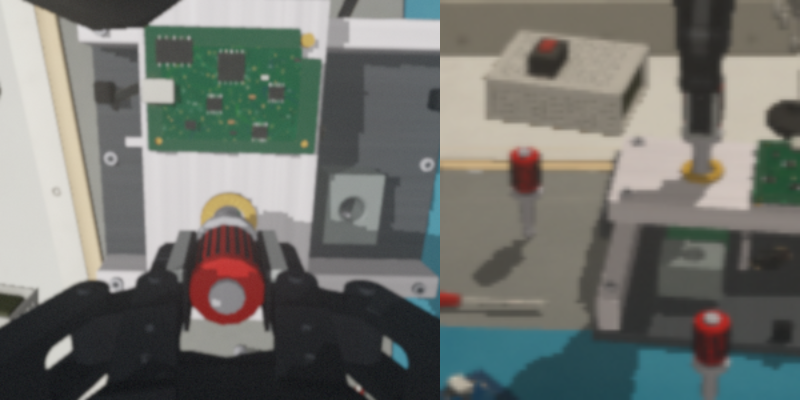

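The carrier came along with the pin still in its hole, above the seat ring at crop (228,212). Travel is about 70 mm. I'll go on to about 75 mm and lower to light contact.

>>> step_arm([
  [0.05,-0.25,0,0,0,0,1],
  [0.03,-0.2,0,0,0,0,1],
  [0,0,0.1,0,0,0,1],
  [0,0,0.1,0,0,0,1],
  [0,0,0.1,0,0,0,1],
  [0,0,0.05,0,0,0,1],
  [0,0,0.05,0,0,0,1],
  [0,0,0,0,0,0,1],
])

```text
time_s: 7.25
tool_pos: [485.7, -280.1, 84.2]
tool_rot: [-0.0, 0.999, -0.042, -0.0]
contact_force: [1.1, -0.8, -1.5]
width: 24.5
gripper_force: 61.4
```

>>> step_arm([
  [0,0,0.05,0,0,0,1],
  [0,0,0.05,0,0,0,1],
  [0,0,0,0,0,0,1],
  [0,0,0,0,0,0,1],
  [0,0,0,0,0,0,1],
  [0,0,0,0,0,0,1],
  [0,0,0,0,0,0,1],
  [0,0,0,0,0,0,1],
])

```text
time_s: 8.25
tool_pos: [485.8, -280.1, 83.2]
tool_rot: [-0.0, 0.999, -0.042, -0.0]
contact_force: [1.7, -0.0, -1.0]
width: 24.9
gripper_force: 61.4
```

>>> step_arm([
  [0,0,0.05,0,0,0,1],
  [0,0,0.05,0,0,0,1],
  [0,0,0.05,0,0,0,1],
  [0,0,0.05,0,0,0,1],
  [0,0,0,0,0,0,1],
  [0,0,0,0,0,0,1],
  [0,0,0,0,0,0,1],
  [0,0,0,0,0,0,1],
])

```text
time_s: 9.25
tool_pos: [485.9, -280.1, 81.3]
tool_rot: [-0.0, 0.999, -0.042, 0.0]
contact_force: [2.1, 1.5, 0.5]
width: 24.8
gripper_force: 61.5
```

The tip is already about 4 mm below the block top with almost no force, so it is in the hole. The sideways force asks for a little more +y, so I'll give that and go on down.

>>> step_arm([
  [0.05,-0.06,0,0,0,0,1],
  [0,0,0.1,0,0,0,1],
  [0,0,0.1,0,0,0,1],
  [0,0,0.1,0,0,0,1],
  [0,0,0,0,0,0,1],
  [0,0,0,0,0,0,1],
  [0,0,0,0,0,0,1],
  [0,0,0,0,0,0,1],
])

```text
time_s: 10.25
tool_pos: [486.3, -279.8, 78.2]
tool_rot: [0.0, 0.999, -0.042, -0.0]
contact_force: [1.4, -1.6, -2.7]
width: 24.5
gripper_force: 61.3
```

>>> step_arm([
  [0,0,0.15,0,0,0,1],
  [0,0,0.15,0,0,0,1],
  [0,0,0.15,0,0,0,1],
  [0,0,0.15,0,0,0,1],
  [0,0,0.1,0,0,0,1],
  [0,0,0,0,0,0,1],
  [0,0,0,0,0,0,1],
  [0,0,0,0,0,0,1],
])

```text
time_s: 11.25
tool_pos: [486.9, -280.0, 72.7]
tool_rot: [0.001, 0.999, -0.042, 0.001]
contact_force: [-1.9, 0.7, 9.0]
width: 24.7
gripper_force: 62.6
```

>>> step_arm([
  [0,0,0.1,0,0,0,1],
  [0,0,0.1,0,0,0,1],
  [0,0,0.1,0,0,0,1],
  [0,0,0.1,0,0,0,1],
  [0,0,0.1,0,0,0,1],
  [0,0,0,0,0,0,1],
  [0,0,0,0,0,0,1],
  [0,0,0,0,0,0,1],
])

```text
time_s: 12.25
tool_pos: [486.4, -279.6, 65.8]
tool_rot: [-0.0, 0.999, -0.042, -0.0]
contact_force: [1.9, -2.0, -4.3]
width: 24.6
gripper_force: 61.1
```

>>> step_arm([
  [0,0,0.1,0,0,0,1],
  [0,0,0.1,0,0,0,1],
  [0,0,0.1,0,0,0,1],
  [0,0,0.05,0,0,0,1],
  [0,0,0,0,0,0,1],
  [0,0,0,0,0,0,1],
  [0,0,0,0,0,0,1],
  [0,0,0,0,0,0,1],
])

```text
time_s: 13.25
tool_pos: [486.4, -279.7, 63.4]
tool_rot: [0.0, 0.999, -0.042, 0.0]
contact_force: [-0.8, -0.4, 5.1]
width: 24.3
gripper_force: 61.7
```

The height is back at 63.4 mm with the ring's spring pushing at 5 N. I'll press 1 mm more to confirm, then release.

>>> step_arm([
  [0,0,0.1,0,0,0,1],
  [0,0,0,0,0,0,1],
  [0,0,0,0,0,0,1],
  [0,0,0,0,0,0,1],
  [0,0,0,0,0,0,1],
  [0,0,0,0,0,0,1],
  [0,0,0,0,0,0,1],
  [0,0,0,0,0,0,1],
])

```text
time_s: 14.25
tool_pos: [486.4, -279.7, 62.6]
tool_rot: [0.0, 0.999, -0.042, 0.0]
contact_force: [-2.1, 0.3, 8.1]
width: 24.4
gripper_force: 62.1
```

>>> step_arm([
  [0,0,0,0,0,0,0.3],
  [0,0,0,0,0,0,-0.3],
  [0,0,0,0,0,0,-1],
  [0,0,0,0,0,0,-1],
  [0,0,0,0,0,0,-1],
  [0,0,0,0,0,0,-1],
  [0,0,0,0,0,0,-1],
  [0,0,0,0,0,0,-1],
])

```text
time_s: 15.25
tool_pos: [486.4, -279.7, 61.8]
tool_rot: [0.0, 0.999, -0.042, 0.0]
contact_force: [0.3, 0.8, -0.4]
width: 85.4
gripper_force: 0.0
```

>>> step_arm([
  [0,0,-1,0,0,0,-1],
  [0,0,-1.5,0,0,0,-1],
  [0,0,-2,0,0,0,-1],
  [0,0,-2,0,0,0,-1],
  [0,0,-2,0,0,0,-1],
  [0,0,-1.5,0,0,0,-1],
  [0,0,0,0,0,0,-1],
  [0,0,0,0,0,0,-1],
])

```text
time_s: 16.25
tool_pos: [486.2, -279.5, 161.4]
tool_rot: [-0.0, 0.999, -0.042, -0.0]
contact_force: [0.4, -0.2, -0.4]
width: 85.6
gripper_force: 0.0
```

```bash
python3 - <<'E'
from h import *
s=bot.get_state(); im=eyes.read_camera('wrist'); sd=eyes.read_camera('side'); W,S=cam('wrist',s),cam('side')
print(s['time_s'],s['tool_pos'],s['contact_force'],s['width'])
a=[c for c,st in red(im)]; b=[c for c,st in red(sd) if 280<c[0]<380]; print(a,b)
cv2.imwrite('pics/w3.png',np.hstack([cv2.resize(im[60:360,150:480],(440,400)),cv2.resize(sd[120:240,270:378],(360,400))])[:,:,::-1])
E
```

```text
16.25 [ 486.15594221 -279.4837169   161.42080796] [ 0.35324749 -0.20745029 -0.41779586] 85.63019086822888
[array([177.5,   5.5]), array([532.8, 181.3]), array([320. , 208.3]), array([333.9, 311.7]), array([401.7, 320.8])] [array([349. , 158.2]), array([295.1, 169.8]), array([351.3, 219.4])]
```

View pics/w3.png

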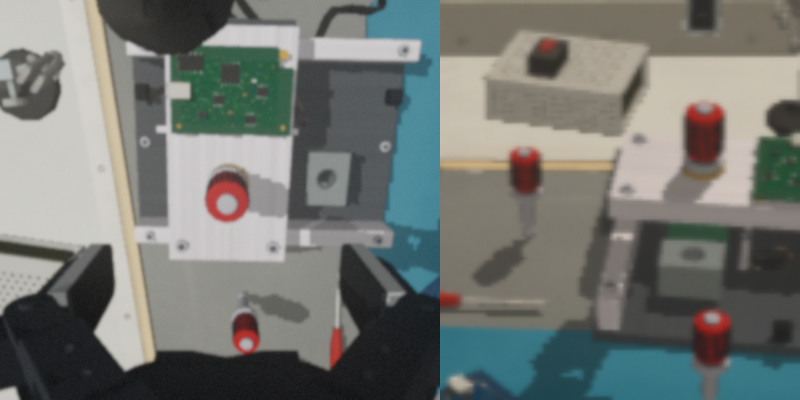

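The pin stands upright with its collar on the seat ring (crop (228,190) and (705,140)). The carrier is over the work block and nothing else has moved, so I'm handing in.

```bash
python3 -c "
from rig import close_job
print(close_job())"
```

```text
the job is handed in; nothing more can be done
None
```

The carrier is over the green work block at about 75 mm travel, with the pin snapped in and released at its original height. I handed the job in after about 16 s of robot time; no verdict came back.

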